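# Stack a box for drilling

## Robot

A 6-joint arm with a two-finger parallel gripper is mounted at the origin on a cart in front of the work surface, level with it; the furniture and walls round the work are solid. World frame = base frame: x ahead of the robot, y to its left, z up, the work surface at z = 0. Lengths are in m, angles in rad, forces in N, time in s.
With the tool pointing down it reaches from about 0.35 to 0.775 m from the base axis. Payload 7.3 kg.
Tool frame: the origin (TCP) lies at the centre of the arm's flange, where the gripper is bolted on; the fingertips stand 178 mm ahead of it and the grasp point (between the pads) lies 159 mm ahead of it; z points along the fingers, y is the line along which they close (so a half turn about z gives the same grasp; the last joint's range is limited). The gripper opens to 92 mm and grips with 3 to 60 N. Pads are 19 mm wide; open, the fingers measure 130 mm over their backs; the gripper's body (75 mm by 190 mm) begins 47 mm behind the grasp point.
Start: joints at [-1.253, 0.342, 1.524, -0, 1.275, -0.146], TCP at [0.235, -0.47, 0.405] pointing down, gripper open.
Joint ranges: [-2.53, 2.53], [-0.77, 2.02], [0.04, 2.7], [-1, 4.14], [0.28, 2.66], [-3.11, 3.11]. Speed limits (rad/s): [2.57, 2.57, 3.14, 3.14, 3.14, 3.14].

## Interface

Orientations are given as [roll, pitch, yaw] about the fixed x, y, z axes, in that order (R = Rz(yaw) Ry(pitch) Rx(roll)).
In Python, from cell import robot gives the robot as it stands.
- The arm moves only by the tool send_path, called after "Request:" as a command line: name --argument value ..., lists and objects as JSON in quotes. Schema: {"type":"object","properties":{"segments":{"type":"array","items":{"type":"array","prefixItems":[{"type":"array","items":{"type":"number"},"minItems":3,"maxItems":3},{"type":"array","items":{"type":"number"},"minItems":3,"maxItems":3}],"minItems":2,"maxItems":2},"minItems":1,"maxItems":8},"aperture":{"type":"number"},"grip_force":{"type":"number"},"only":{"type":"string"},"quiet":{"type":"boolean"},"lines":{"type":"string"}},"required":["segments"],"additionalProperties":false}. segments is a list of rows, 1 to 8 of them, each written [[dx, dy, dz], [rx, ry, rz]]: dx, dy, dz in m, then a rotation vector rx, ry, rz in rad; each row shifts and turns the commanded pose from where the row before left it, along the tool's axes as they then stand; what a row does not reach is not made up. A row lasts 1/12 s, in which the tool goes at most 0.0417 m and 0.125 rad, less where a joint would pass 70% of its speed; a pose out of reach is approached as far as the arm can. aperture is the finger opening in m, set as the call begins (left out keeps the last). The fingers move at their own pace and stop on an object; grip_force is the grip in N (left out, the last holds). Time passes only in rows, so rows that do not move let the fingers close. The tool returns the time, the measured TCP pose, the force, the opening and the grip force at its end. only (a regular expression) keeps the lines of the reply that match it, lines (a string "A,B") keeps lines A to B, and quiet returns only ok. Input that does not fit is refused with a message, and nothing moves.
- robot.observe(): the state, without advancing time (a new reading comes with each control period).
- robot.read_camera(name): name is "scene" or "side" or "wrist"; returns a dict with "image" (480x640x3 uint8, red, green, blue), "fx", "fy", "cx", "cy" (pixels), "pose" (4x4, takes a point from camera to world coordinates). Camera axes: x right, y down, z forward; pixel columns grow to the right and rows downward; lengths in m; the calibration is good to about 2 mm. A picture is of the moment at which its call begins. There is no depth.
- robot.hand_in(): hands the job in; it is judged then, once.
The state is a dict: "time": time; "qpos": joint angles; "qvel": joint speeds; "joint_efforts": joint torques, N m; "tool_pos": TCP position; "tool_rot": TCP orientation; "contact_force": force on the tool from outside, world axes, zero at the start; "torque": the same for the moment, N m; "opening": finger opening in m; "grip_force": force on a finger pad.
Only numpy, scipy, OpenCV 4.12 (cv2) and the standard library are available. Lean on these libraries where they do the work, as an engineer would, in place of code of your own. Each camera call takes 0.05 s, during which the arm holds its last target. There are 200 camera calls.

## Task

Make up the drilling stack on the raised pad of the grey base plate: first the flat steel riser block, on it the plain plated box that has no studs yet, on the box the aluminium drill jig, and last the knobbed weight standing on the jig between its two pins. Set each one centred on the one below, the long pieces lying lengthwise along the pad, and leave the boxes that already have studs where they stand.

Things in the scene. Friction and masses are not known exactly. Their poses are not given: they have to be found in the camera images.
- base_plate: Target, fixed on the bench: grey plate 104 x 184 x 14 mm with a cap screw in each corner (heads reach 19 mm) and a raised bare steel pad 84 x 150 mm in the middle, whose top is 20 mm above the bench. Origin: centre of the plate's underside; z up; y along its length, x across its width.
- riser: Loose dark steel riser block, flat, 24 mm high and 150 mm long, waisted like a dog bone seen from above: 74 mm wide at both ends (43 mm long each), 54 mm wide in the middle over a length of 64 mm, where it is gripped across the width. About 0.45 kg. Origin: centre of the underside; z up; y along its length, x across its width; the same either way round.
- plain_box: Loose folded plated sheet box, 67 mm wide, 140 mm long, 64 mm high, flat top without studs; gripped across its width. About 0.22 kg. Origin: centre of the underside; z up; y along its length, x across its width; either way round will do.
- jig: Loose bright aluminium drill jig: plate 60 mm wide, 110 mm long, 18 mm thick with eight drill bushes, and two upright pins 8 mm thick on its centre line, 49 mm either side of the middle, up to 33 mm above its underside; gripped across its width. About 0.31 kg. Origin: centre of the underside; z up; y along its length, x across its width; either way round will do.
- weight: Loose round steel hold-down weight, 62 mm high: body 56 mm in diameter up to 28 mm, a thin neck, and a round knob 30 mm in diameter from 45 to 60 mm height, by which it is gripped from above. About 0.5 kg. Origin: centre of the underside; z up; round, so its yaw does not matter.
- studded_box_1: Loose bystander, to be left alone: plated box like the plain one, 64 mm high, with four thin studs standing up to 120 mm. Origin: centre of the underside; z up; its 140 mm length lies along x, its 68 mm width along y.
- studded_box_2: Loose bystander, to be left alone: plated box like the plain one, 64 mm high, with four thin studs standing up to 120 mm. Origin: centre of the underside; z up; its 140 mm length lies along x, its 68 mm width along y.
- studded_box_3: Loose bystander, to be left alone: plated box like the plain one, 64 mm high, with four thin studs standing up to 120 mm. Origin: centre of the underside; z up; its 140 mm length lies along x, its 68 mm width along y.
There are look-alikes about, which are no part of the job. There is more than one size of the riser; the one meant has the size given above. Of the things that look like the jig, take the one that is nearest to the robot's base at the start.

How it is judged:
By the outcome, as a careful person would: the job done as asked, in the order asked, and still so for the second after the job is handed in, with the robot touching nothing.
It also fails if it takes over 128 s, if anything falls off the work surface, if the arm or the gripper's body presses on something with over 40 N, if the wrist force passes 120 N, or if a joint passes its speed limit or range.

## Working session

There is one attempt and no reset: what is moved stays moved. The work goes in short steps, Python scripts to look and compute and a tool call to move; the robot and the scene stay as the last step left them, time stands still between calls to the robot, and variables do not carry over. Pictures are saved under pics/ and viewed, at most 14 in all, crops included, and the job is handed in when it is done.

```bash
ls; mkdir -p pics; python3 - <<'E'
from cell import robot
import cv2,numpy as np
s=robot.observe(); print(s['time'],s['tool_pos'],s['tool_rot'],s['opening'])
for n in ("scene","side"):
    c=robot.read_camera(n); cv2.imwrite(f"pics/{n}0.png",c["image"][:,:,::-1]); print(n,c["fx"],c["cx"],c["cy"],np.round(c["pose"],3).tolist())
E
```

```text
pics
0.0 [ 0.23482675 -0.46940466  0.40402735] [-3.14005123e+00 -2.08111890e-04  4.63798047e-01] 0.09236177026878681
scene 502.01642605388514 322.47199424143736 238.03638438212667 [[-0.731, -0.516, 0.446, -0.25], [-0.682, 0.54, -0.493, 0.696], [0.014, -0.665, -0.747, 1.363], [0.0, 0.0, 0.0, 1.0]]
side 496.87002688131673 317.3727826423599 236.03889721849202 [[-0.466, -0.514, 0.721, -0.463], [-0.885, 0.264, -0.384, 0.352], [0.007, -0.816, -0.577, 0.832], [0.0, 0.0, 0.0, 1.0]]
```

View pics/scene0.png

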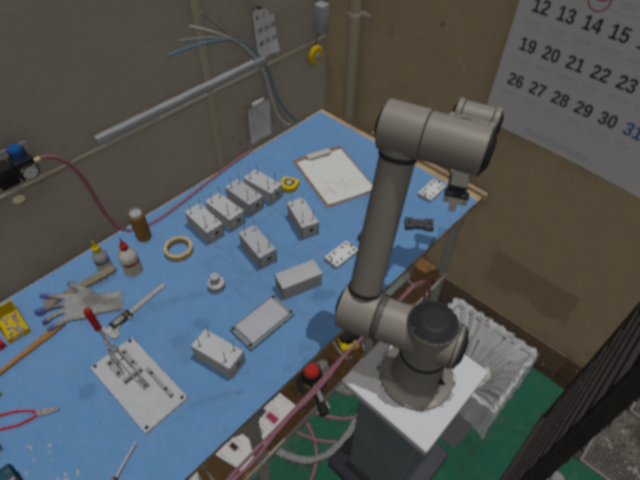

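View pics/side0.png

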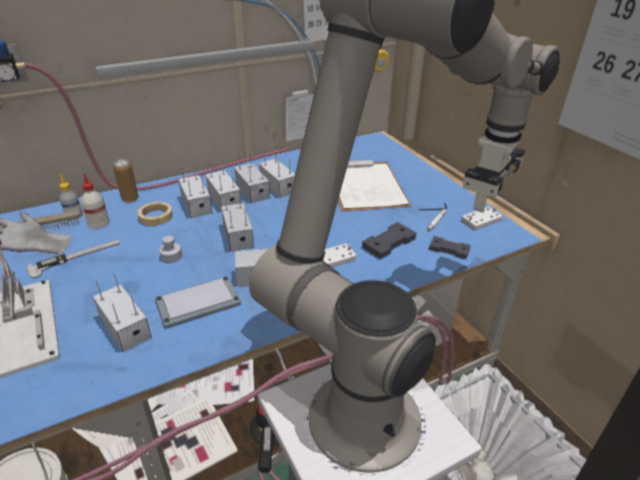

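```bash
cat > h.py <<'E'
from cell import robot
import cv2,numpy as np
from scipy.spatial.transform import Rotation as R
def shot(n,name=None):
    c=robot.read_camera(n)
    if name: cv2.imwrite(f"pics/{name}.png",c["image"][:,:,::-1]); np.savez(f"pics/{name}.npz",**c)
    return c
def load(name): return dict(np.load(f"pics/{name}.npz"))
def ray(c,uv,z):
    uv=np.atleast_2d(np.array(uv,float)); d=np.c_[(uv[:,0]-c["cx"])/c["fx"],(uv[:,1]-c["cy"])/c["fy"],np.ones(len(uv))]@c["pose"][:3,:3].T
    o=c["pose"][:3,3]; return (o+d*((z-o[2])/d[:,2])[:,None])[:,:2]
def proj(c,P):
    P=np.atleast_2d(P); q=(P-c["pose"][:3,3])@c["pose"][:3,:3]; return np.c_[c["fx"]*q[:,0]/q[:,2]+c["cx"],c["fy"]*q[:,1]/q[:,2]+c["cy"]]
def togo(x,y,z,yaw=None):
    """remaining move in tool axes to put GRASP POINT at x,y,z, tool down with yaw"""
    s=robot.observe(); Rt=R.from_euler('xyz',s['tool_rot']); 
    yaw=s['tool_rot'][2] if yaw is None else yaw
    # yaw equivalent within half turn
    dy=(yaw-s['tool_rot'][2]+np.pi/2)%np.pi-np.pi/2
    Rg=R.from_euler('xyz',[np.pi,0,s['tool_rot'][2]+dy])
    d=Rt.inv().apply(np.array([x,y,z+.159])-s['tool_pos']); rv=(Rt.inv()*Rg).as_rotvec()
    print('t',round(s['time'],2),'pos',np.round(s['tool_pos'],4),'rot',np.round(s['tool_rot'],3),'op',round(s['opening'],4),'| go',np.round(d,4),'rv',np.round(rv,3))
E
python3 - <<'E'
from h import *
a=shot("scene","scene1"); b=shot("side","side1"); w=shot("wrist","wrist1")
print(np.round(w["pose"],3).tolist(),w["fx"])
for n,c,uv,z in [("plate",a,(262,320),.02),("plate_s",b,(198,300),.02),("plain",a,(299,275),.064),("weight",a,(216,277),.06),("weight_s",b,(168,240),.06),("jig",a,(342,252),.018),("jig2",a,(432,188),.018),("riserBig_s",b,(390,238),.024),("riserSm_s",b,(450,246),.024),("riserSm",a,(419,224),.024),("st near",a,(217,347),.064),("st near_s",b,(121,308),.064),("st",a,(258,240),.064),("st",a,(303,212),.064),("st",a,(204,215),.064),("j limit",a,(263,184),.064)]:
    print(n,np.round(ray(c,uv,z),3))
E
```

```text
[[0.447, -0.864, -0.232, 0.298], [-0.894, -0.432, -0.116, -0.439], [0.0, 0.26, -0.966, 0.384], [0.0, 0.0, 0.0, 1.0]] 415.6132053235026
plate [[0.454 0.19 ]]
plate_s [[0.446 0.189]]
plain [[0.471 0.008]]
weight [[0.662 0.197]]
weight_s [[0.665 0.2  ]]
jig [[ 0.459 -0.192]]
jig2 [[ 0.42  -0.686]]
riserBig_s [[ 0.443 -0.361]]
riserSm_s [[ 0.336 -0.487]]
riserSm [[ 0.34  -0.485]]
st near [[0.458 0.357]]
st near_s [[0.449 0.357]]
st [[ 0.68  -0.002]]
st [[ 0.663 -0.206]]
st [[0.909 0.051]]
j limit [[ 0.878 -0.207]]
```

View pics/wrist1.png

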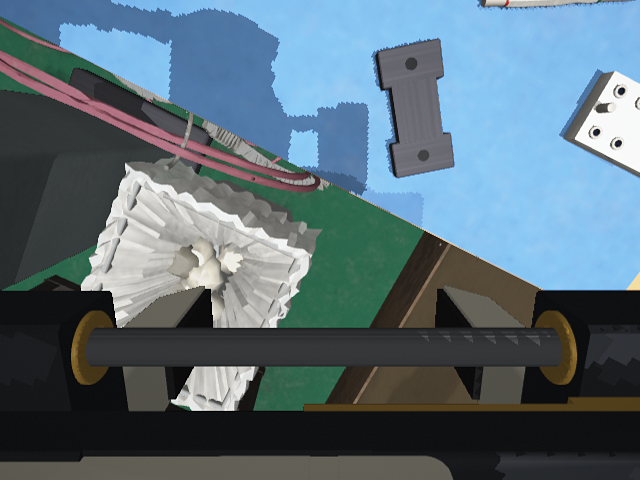

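The riser lies near (0.44,-0.36), the plate near (0.45,0.19). I'll move over the riser for a close look.

Request:
send_path --segments '[[[0.039, 0, 0], [0, 0, 0]], [[0.039, 0, 0], [0, 0, 0]], [[0.039, 0, 0], [0, 0, 0]], [[0.039, 0, 0], [0, 0, 0]], [[0.039, 0, 0], [0, 0, 0]], [[0.039, 0, 0], [0, 0, 0]], [[0, 0, 0], [0, 0, 0]]]' --aperture 0.092

```text
time: 0.83
tool_pos: [0.4489, -0.3614, 0.4044]
tool_rot: [-3.141, -0.003, 0.469]
contact_force: [-0.7, 0.1, -0.1]
opening: 0.0918
grip_force: 0.0
```

```bash
python3 - <<'E'
from h import *
w=shot("wrist","wrist2"); a=load("scene1")
# plate region analysis: homography-ish rectification of scene at z=.02 for view
xs=np.linspace(.30,.62,560); ys=np.linspace(.44,-.10,945)
def rect(c,z,x0,x1,y0,y1,s):
    X,Y=np.meshgrid(np.arange(x1,x0,-s),np.arange(y1,y0,-s),indexing='ij')
    uv=proj(c,np.c_[X.ravel(),Y.ravel(),np.full(X.size,z)]).astype(np.float32).reshape(X.shape+(2,))
    return cv2.remap(np.ascontiguousarray(c["image"][:,:,::-1]),uv[...,0],uv[...,1],cv2.INTER_LINEAR)
cv2.imwrite("pics/m1.png",np.vstack([cv2.resize(w["image"][:290,:,::-1],(540,245)),rect(a,.02,.33,.60,-.1,.44,.001)]))
E
```

```text
(no output)
```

View pics/m1.png

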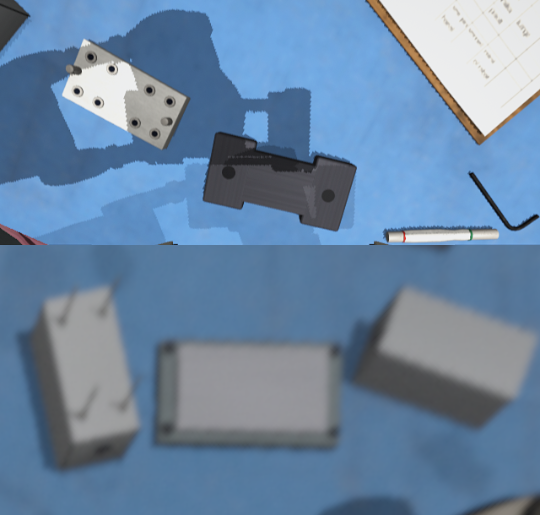

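Riser is in full wrist view (holes at about (271,204) and (388,232) full-scale), and the jig is at left. The plate's length runs along world y.

```bash
cat >> h.py <<'E'
def blob(c,mask,near):
    """contour of the mask component nearest to pixel"""
    mask=cv2.morphologyEx(mask.astype(np.uint8),cv2.MORPH_OPEN,np.ones((3,3)))
    cs,_=cv2.findContours(mask,cv2.RETR_EXTERNAL,cv2.CHAIN_APPROX_NONE)
    cs=[k for k in cs if cv2.contourArea(k)>150]
    return max(cs,key=lambda k:cv2.pointPolygonTest(k,tuple(map(float,near)),True))[:,0]
def rectw(c,k,z):
    P=ray(c,k,z); (cx,cy),(w,h),an=cv2.minAreaRect((P*1000).astype(np.float32))
    if w<h: w,h,an=h,w,an+90
    return np.array([cx,cy])/1000,(round(w,1),round(h,1)),round((an-90+90)%180-90,2)  # angle of long axis from world y... deg
E
python3 - <<'E'
from h import *
c=load("wrist2"); im=c["image"]; hsv=cv2.cvtColor(im,cv2.COLOR_RGB2HSV)
m=(hsv[...,1]<90)&(hsv[...,2]<125); m[290:]=0
k=blob(c,m,(330,218)); 
for z in (0,.012,.024): print(z,rectw(c,k,z))
g=cv2.cvtColor(im,cv2.COLOR_RGB2GRAY).astype(float)
H=[]
for u,v in((271,204),(388,232)):
    p=g[v-14:v+15,u-14:u+15]; t=p<np.percentile(p,14); n,l,s,ce=cv2.connectedComponentsWithStats(t.astype(np.uint8)); i=1+np.argmax(s[1:,4]); H.append(ce[i]+[u-14,v-14]); print(s[i],H[-1])
P=ray(c,H,.024); print(P,P.mean(0),np.linalg.norm(P[0]-P[1]),np.arctan2(*(P[1]-P[0])[::-1]))
# jig contour: bright on blue
m=(hsv[...,1]<70)&(hsv[...,2]>125); m[290:]=0
k=blob(c,m,(148,113)); print(rectw(c,k,.018))
o=im.copy()
print(cv2.boxPoints(cv2.minAreaRect(k)))
# plate from scene and side
for n,uv in(("scene1",(262,322)),("side1",(198,300))):
    c=load(n);hsv=cv2.cvtColor(c["image"],cv2.COLOR_RGB2HSV); k=blob(c,hsv[...,1]<75,uv); print(n,len(k),rectw(c,k,.014),rectw(c,k,.0))
E
```

```text
0 (array([ 0.4497533 , -0.36931937]), (158.4, 78.7), 13.55)
0.012 (array([ 0.45170139, -0.36809882]), (153.4, 76.2), 13.55)
0.024 (array([ 0.4536496 , -0.36687845]), (148.5, 73.8), 13.55)
[ 6  9  9 12 27] [266.66666667 205.7037037 ]
[10  7 12 13 27] [391.62962963 232.59259259]
[[ 0.43699991 -0.3130195 ]
 [ 0.46533523 -0.42226565]] [ 0.45116757 -0.36764258] 0.11286102506817822 -1.3170172423269124
(array([ 0.46096027, -0.19007895]), (109.5, 60.4), -2.53)
[[ 64.41737  108.79204 ]
 [ 99.14009   44.902233]
 [225.40932  113.52681 ]
 [190.6866   177.41661 ]]
scene1 131 (array([0.45534  , 0.1884682]), (186.3, 105.6), -1.29) (array([0.46266251, 0.18320245]), (188.2, 106.7), -1.29)
side1 200 (array([0.45274707, 0.1886131 ]), (185.2, 114.9), -1.11) (array([0.46842838, 0.18581216]), (188.4, 116.9), -1.11)
```

Request:
send_path --segments '[[[0, 0, 0.012], [0, 0, -0.122]], [[0, 0, 0.012], [0, 0, -0.122]], [[0, 0, 0.012], [0, 0, -0.122]], [[0, 0, 0.012], [0, 0, -0.122]], [[0, 0, 0.012], [0, 0, -0.122]], [[0, 0, 0.012], [0, 0, -0.122]], [[0, 0, 0.012], [0, 0, -0.122]], [[0, 0, 0.012], [0, 0, -0.122]]]' --aperture 0.092 --quiet true

```text
ok
```

Request:
send_path --segments '[[[0, 0, 0.012], [0, 0, -0.122]], [[0, 0, 0.012], [0, 0, -0.122]], [[0, 0, 0.012], [0, 0, -0.122]], [[0, 0, 0], [0, 0, 0]], [[0, 0, 0], [0, 0, 0]]]'

```text
time: 1.97
tool_pos: [0.4433, -0.3654, 0.2724]
tool_rot: [-3.141, -0.001, 1.801]
contact_force: [1.4, -0.2, 0.5]
opening: 0.0917
grip_force: 0.0
```

```bash
python3 - <<'E'
from h import *
togo(.453,-.367,.022,np.radians(103.7))
E
```

```text
t 1.97 pos [ 0.4433 -0.3654  0.2724] rot [-3.141e+00 -1.000e-03  1.801e+00] op 0.0917 | go [-0.0039  0.0092  0.0914] rv [-0.001 -0.001 -0.009]
```

Request:
send_path --segments '[[[-0.002, 0.005, 0.02], [0, 0, -0.009]], [[-0.002, 0.004, 0.02], [0, 0, 0]], [[0, 0, 0.02], [0, 0, 0]], [[0, 0, 0.02], [0, 0, 0]], [[0, 0, 0.011], [0, 0, 0]], [[0, 0, 0], [0, 0, 0]], [[0, 0, 0], [0, 0, 0]]]' --aperture 0.092

```text
time: 2.55
tool_pos: [0.4538, -0.367, 0.1823]
tool_rot: [3.142, 0.0, 1.813]
contact_force: [0.3, -0.9, 0.3]
opening: 0.0919
grip_force: 0.0
```

```bash
python3 - <<'E'
from h import *
togo(.453,-.367,.022,np.radians(103.7))
E
```

```text
t 2.55 pos [ 0.4538 -0.367   0.1823] rot [3.142 0.    1.813] op 0.0919 | go [ 0.0002 -0.0008  0.0013] rv [0.    0.    0.003]
```

Request:
send_path --segments '[[[0, 0, 0], [0, 0, 0]], [[0, 0, 0], [0, 0, 0]], [[0, 0, 0], [0, 0, 0]], [[0, 0, 0], [0, 0, 0]], [[0, 0, 0], [0, 0, 0]], [[0, 0, 0], [0, 0, 0]]]' --aperture 0.04 --grip_force 40

```text
time: 3.05
tool_pos: [0.4538, -0.3667, 0.182]
tool_rot: [-3.141, 0.0, 1.815]
contact_force: [-7.1, -1.5, 5.6]
opening: 0.0566
grip_force: 3.4
```

Request:
send_path --segments '[[[0, 0, 0], [0, 0, 0]], [[0, 0, 0], [0, 0, 0]], [[0, 0, -0.01], [0, 0, 0]], [[0, 0, -0.03], [0, 0, 0]], [[0, 0, -0.035], [0, 0, 0]], [[0, 0, -0.035], [0, 0, 0]], [[0, 0, -0.03], [0, 0, 0]], [[0, 0, 0], [0, 0, 0]]]' --aperture 0.04 --grip_force 40

```text
time: 3.72
tool_pos: [0.455, -0.3673, 0.3286]
tool_rot: [3.135, 0.01, 1.815]
contact_force: [1.2, -1.5, -3.2]
opening: 0.0538
grip_force: 40.0
```

```bash
python3 - <<'E'
from h import *
for n,ctr in(("scene1",(.455,.1885)),("side1",(.453,.1885))):
    c=load(n); g=cv2.cvtColor(c["image"],cv2.COLOR_RGB2GRAY).astype(float); S=[]
    for dx in(-.044,.044):
        for dy in(-.084,.084):
            u,v=np.round(proj(c,[ctr[0]+dx,ctr[1]+dy,.019])[0]).astype(int); p=g[v-6:v+7,u-6:u+7]
            w=np.clip(np.percentile(p,35)-p,0,None); 
            yy,xx=np.mgrid[-6:7,-6:7]; i=np.unravel_index(np.argmin(cv2.GaussianBlur(p,(3,3),0)),p.shape); q=(abs(yy+6-i[0])<=2)&(abs(xx+6-i[1])<=2); w=w*q
            S.append([u+(w*xx).sum()/w.sum(),v+(w*yy).sum()/w.sum()])
    P=ray(c,S,.018); print(n,np.round(P,4).tolist(),P.mean(0))
    cv2.imwrite(f"pics/c_{n}.png",cv2.resize(c["image"][270:360,140:310,::-1],None,fx=4,fy=4,interpolation=cv2.INTER_CUBIC))
E
```

```text
scene1 [[0.4127, 0.1062], [0.417, 0.274], [0.5021, 0.0798], [0.4987, 0.271]] [0.45761523 0.1827527 ]
side1 [[0.4137, 0.1063], [0.4171, 0.2728], [0.496, 0.1044], [0.4987, 0.2719]] [0.45634845 0.18883238]
```

Request:
send_path --segments '[[[0, 0, 0], [0, 0, 0.09]], [[0, 0, 0], [0, 0, 0.09]], [[0, 0, 0], [0, 0, 0.083]], [[0.03, 0, 0], [0, 0, 0]], [[0.04, 0, 0], [0, 0, 0]], [[0.04, 0, 0], [0, 0, 0]], [[0.04, 0, 0], [0, 0, 0]], [[0.04, 0, 0], [0, 0, 0]]]' --quiet true

```text
ok
```

Request:
send_path --segments '[[[0.04, 0, 0], [0, 0, 0]], [[0.04, 0, 0], [0, 0, 0]], [[0.04, 0, 0], [0, 0, 0]], [[0.04, 0, 0], [0, 0, 0]], [[0.04, 0, 0], [0, 0, 0]], [[0.04, 0, 0], [0, 0, 0]], [[0.04, 0, 0], [0, 0, 0]], [[0.04, 0, 0], [0, 0, 0]]]'

```text
time: 5.05
tool_pos: [0.4627, 0.1455, 0.321]
tool_rot: [-3.14, -0.0, 1.552]
contact_force: [0.9, 0.0, -5.4]
opening: 0.0537
grip_force: 40.0
```

```bash
python3 - <<'E'
from h import *
togo(.456,.1888,.042,np.radians(88.9))
E
```

```text
t 5.05 pos [0.4627 0.1455 0.321 ] rot [-3.14  -0.     1.552] op 0.0537 | go [ 0.0432 -0.0073  0.12  ] rv [-0.001 -0.     0.   ]
```

Request:
send_path --segments '[[[0.025, -0.004, 0.01], [0, 0, 0]], [[0.018, -0.003, 0.02], [0, 0, 0]], [[0, 0, 0.03], [0, 0, 0]], [[0, 0, 0.03], [0, 0, 0]], [[0, 0, 0.014], [0, 0, 0]], [[0, 0, 0], [0, 0, 0]], [[0, 0, 0], [0, 0, 0]]]'

```text
time: 5.63
tool_pos: [0.457, 0.1865, 0.2168]
tool_rot: [-3.139, 0.001, 1.552]
contact_force: [-0.0, 0.2, -4.4]
opening: 0.0537
grip_force: 40.0
```

```bash
python3 - <<'E'
from h import *
togo(.456,.1888,.042,np.radians(88.9))
E
```

```text
t 5.63 pos [0.457  0.1865 0.2168] rot [-3.139e+00  1.000e-03  1.552e+00] op 0.0537 | go [ 0.0023 -0.001   0.0158] rv [-0.003  0.001  0.   ]
```

Request:
send_path --segments '[[[0.002, -0.001, 0.008], [0, 0, 0]], [[0, 0, 0.005], [0, 0, 0]], [[0, 0, 0.002], [0, 0, 0]], [[0, 0, 0.001], [0, 0, 0]], [[0, 0, 0], [0, 0, 0]], [[0, 0, 0], [0, 0, 0]]]'

```text
time: 6.13
tool_pos: [0.4565, 0.1884, 0.2021]
tool_rot: [3.141, -0.0, 1.552]
contact_force: [0.5, 0.1, -3.0]
opening: 0.0538
grip_force: 40.0
```

```bash
python3 - <<'E'
from h import *
togo(.456,.1888,.042,np.radians(88.9))
c=shot("side","side2"); cv2.imwrite("pics/s2.png",cv2.resize(c["image"][200:380,80:340,::-1],None,fx=2.5,fy=2.5))
E
```

```text
t 6.13 pos [0.4565 0.1884 0.2021] rot [ 3.141 -0.     1.552] op 0.0538 | go [ 0.0004 -0.0005  0.0011] rv [ 0.001 -0.     0.   ]
```

View pics/s2.png

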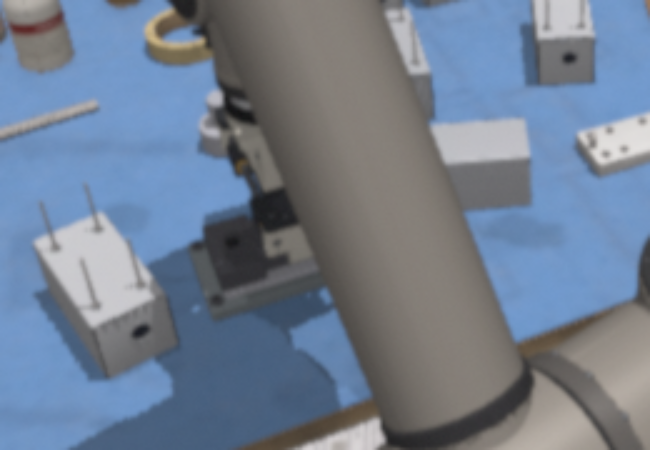

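The riser (left end at crop (235,240)) sits over the pad. I'll lower the last millimetre, release and back up to look.

Request:
send_path --segments '[[[0, 0, 0.001], [0, 0, 0]], [[0, 0, 0], [0, 0, 0]]]'

```text
time: 6.35
tool_pos: [0.4565, 0.1884, 0.202]
tool_rot: [3.141, -0.0, 1.552]
contact_force: [-3.6, -1.4, 10.5]
opening: 0.054
grip_force: 40.0
```

Request:
send_path --segments '[[[0, 0, 0], [0, 0, 0]], [[0, 0, 0], [0, 0, 0]], [[0, 0, 0], [0, 0, 0]], [[0, 0, 0], [0, 0, 0]]]' --aperture 0.092

```text
time: 6.68
tool_pos: [0.4566, 0.1884, 0.2008]
tool_rot: [3.141, -0.0, 1.552]
contact_force: [-0.7, 0.8, -0.4]
opening: 0.0758
grip_force: 0.0
```

Request:
send_path --segments '[[[0, 0, -0.02], [0, 0, 0]], [[0, 0, -0.04], [0, 0, 0]], [[0, 0, -0.04], [0, 0, 0]], [[0, 0, -0.04], [0, 0, 0]], [[0, 0, -0.04], [0, 0, 0]], [[0, 0, -0.03], [0, 0, 0]], [[0, 0, 0], [0, 0, 0]], [[0, 0, 0], [0, 0, 0]]]'

```text
time: 7.35
tool_pos: [0.4565, 0.1885, 0.4123]
tool_rot: [3.137, -0.001, 1.552]
contact_force: [0.4, 1.1, -0.5]
opening: 0.092
grip_force: 0.0
```

```bash
python3 - <<'E'
from h import *
shot("wrist","wrist3")
E
```

```text
(no output)
```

View pics/wrist3.png

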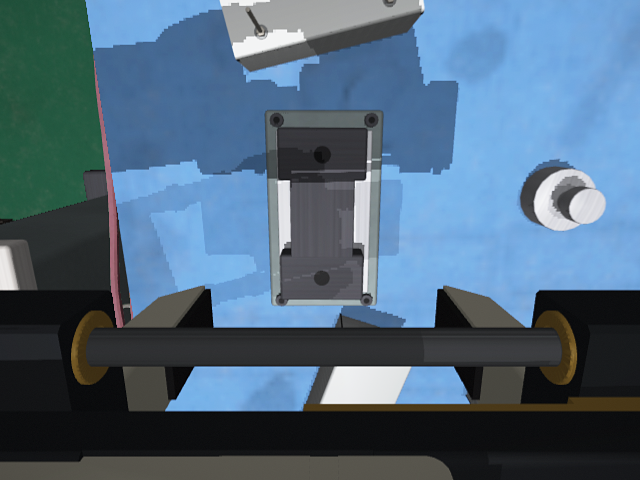

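The riser is well seated on the pad: holes at (322,155)/(321,278), screws at (277,120),(371,119),(281,300),(366,299). The weight is at right (588,205), plain box partly visible at the bottom.

```bash
python3 - <<'E'
from h import *
c=load("wrist3")
S=ray(c,[(277,120),(371,119),(281,300),(366,299)],.019); H=ray(c,[(322,155),(321,278)],.044)
print(np.round(S,4).tolist(),S.mean(0)); print(np.round(H,4).tolist(),H.mean(0))
hsv=cv2.cvtColor(c["image"],cv2.COLOR_RGB2HSV)
m=(hsv[...,1]<90)&(hsv[...,2]<110); m[:,:272]=0;m[:,378:]=0;m[:126]=0;m[302:]=0
# weight knob
print('knob',ray(c,(588,205),.06))
# plain box from scene: top face mask
a=load("scene1"); im=a["image"]; 
cv2.imwrite("pics/box.png",cv2.resize(im[250:310,260:340,::-1],None,fx=8,fy=8,interpolation=cv2.INTER_CUBIC))
E
```

```text
[[0.421, 0.2704], [0.5017, 0.2697], [0.4168, 0.1046], [0.4986, 0.1039]] [0.45952684 0.18710438]
[[0.459, 0.2414], [0.456, 0.135]] [0.45747583 0.18818787]
knob [[0.67318316 0.19850155]]
```

View pics/box.png

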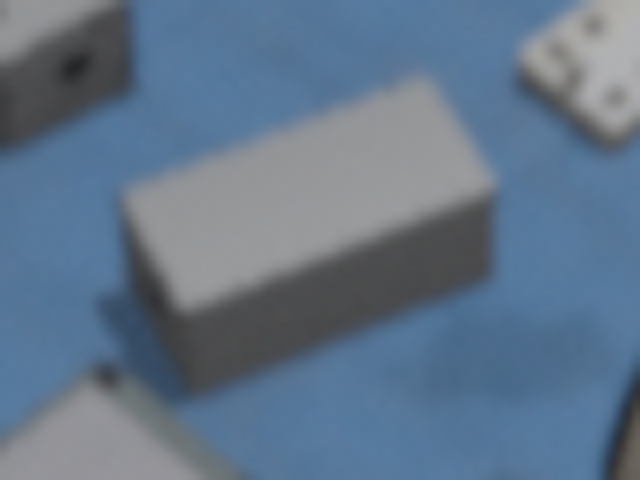

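```bash
python3 - <<'E'
from h import *
a=load("scene1")
C=np.array([(122,190),(425,75),(495,185),(180,312)])/8+[260,250]-.5*7/8
P=ray(a,C,.064); d=P[1]-P[0]+P[2]-P[3]
an=np.degrees(np.arctan2(d[1],d[0]))%180; x,y=P.mean(0); print(np.round(P,4).tolist(),P.mean(0),an,[np.linalg.norm(P[i]-P[i-1]) for i in range(4)])
togo(x,y,.24,np.radians(an))
E
```

```text
[[0.5326, 0.0573], [0.4852, -0.0714], [0.4245, -0.0493], [0.4716, 0.0834]] [0.47848803 0.00500408] 70.1265447470408 [np.float64(0.06639033649546319), np.float64(0.13718938050595209), np.float64(0.06462974066054036), np.float64(0.14081289370090125)]
t 7.4 pos [0.4562 0.1884 0.4106] rot [ 3.141 -0.     1.552] op 0.0917 | go [-0.1829  0.0258  0.0116] rv [ 0.    -0.     0.328]
```

Request:
send_path --segments '[[[-0.037, 0.005, 0], [0, 0, 0]], [[-0.037, 0.005, 0], [0, 0, 0]], [[-0.037, 0.005, 0], [0, 0, 0]], [[-0.037, 0.005, 0], [0, 0, 0]], [[-0.035, 0.006, 0], [0, 0, 0.11]], [[0, 0, 0], [0, 0, 0.11]], [[0, 0, 0], [0, 0, 0.108]], [[0, 0, 0], [0, 0, 0]]]'

```text
time: 8.07
tool_pos: [0.4788, 0.0041, 0.4087]
tool_rot: [-3.138, 0.001, 1.218]
contact_force: [-0.9, 0.2, -0.5]
opening: 0.0915
grip_force: 0.0
```

Request:
send_path --segments '[[[0, 0, 0], [0, 0, 0]], [[0, 0, 0], [0, 0, 0]]]'

```text
time: 8.23
tool_pos: [0.4788, 0.0053, 0.4097]
tool_rot: [-3.14, 0.001, 1.227]
contact_force: [1.1, -0.7, 0.4]
opening: 0.0915
grip_force: 0.0
```

```bash
python3 - <<'E'
from h import *
c=shot("wrist","wrist4"); im=c["image"]
hsv=cv2.cvtColor(im,cv2.COLOR_RGB2HSV); cv2.imwrite("pics/w4.png",im[:300,:,::-1])
togo(.4785,.005,.24,np.radians(70.1))
m=(hsv[...,1]<70)&(hsv[...,2]>90); m[290:]=0
k=blob(c,m,(320,200)); print(len(k),rectw(c,k,.064))
E
```

```text
t 8.28 pos [0.4788 0.0054 0.41  ] rot [-3.14   0.     1.227] op 0.0918 | go [-0.0005 -0.0002  0.011 ] rv [-0.001  0.     0.004]
473 (array([0.48377206, 0.01101506]), (125.2, 65.3), -20.02)
```

View pics/w4.png

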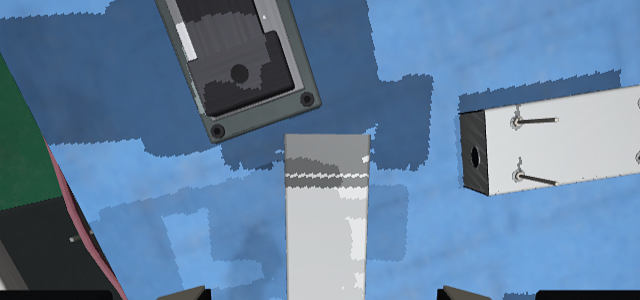

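Box in wrist view spans columns 286–369 with its far end at row 134; centre ≈ (0.480, 0.004), yaw 70°.

Request:
send_path --segments '[[[-0.0005, 0.0015, 0.035], [0, 0, 0.004]], [[0, 0, 0.04], [0, 0, 0]], [[0, 0, 0.04], [0, 0, 0]], [[0, 0, 0.04], [0, 0, 0]], [[0, 0, 0.03], [0, 0, 0]], [[0, 0, 0.018], [0, 0, 0]], [[0, 0, 0.004], [0, 0, 0]], [[0, 0, 0], [0, 0, 0]]]' --aperture 0.092

```text
time: 8.95
tool_pos: [0.4799, 0.0044, 0.2027]
tool_rot: [-3.139, 0.001, 1.222]
contact_force: [-0.7, 0.4, 0.5]
opening: 0.092
grip_force: 0.0
```

```bash
python3 - <<'E'
from h import *
togo(.48,.0043,.042,np.radians(70))
E
```

```text
t 8.95 pos [0.4799 0.0044 0.2027] rot [-3.139e+00  1.000e-03  1.222e+00] op 0.092 | go [-0.      0.0002  0.0017] rv [-0.003  0.001 -0.   ]
```

Request:
send_path --segments '[[[0, 0, 0], [0, 0, 0]], [[0, 0, 0], [0, 0, 0]], [[0, 0, 0], [0, 0, 0]], [[0, 0, 0], [0, 0, 0]], [[0, 0, 0], [0, 0, 0]], [[0, 0, 0], [0, 0, 0]], [[0, 0, 0], [0, 0, 0]]]' --aperture 0.055 --grip_force 30

```text
time: 9.53
tool_pos: [0.4804, 0.004, 0.2047]
tool_rot: [3.14, -0.0, 1.22]
contact_force: [-1.8, 0.5, 7.4]
opening: 0.0672
grip_force: 30.0
```

Request:
send_path --segments '[[[0, 0, -0.02], [0, 0, 0]], [[0, 0, -0.04], [0, 0, 0]], [[0, 0, -0.04], [0, 0, 0]], [[0, 0, -0.01], [0, 0, -0.11]], [[0, 0, 0], [0, 0, -0.11]], [[0, 0, 0], [0, 0, -0.11]], [[0, 0, 0], [0, 0, 0]]]'

```text
time: 10.12
tool_pos: [0.4799, 0.004, 0.3142]
tool_rot: [3.141, 0.0, 1.554]
contact_force: [-1.3, -0.7, -2.1]
opening: 0.0663
grip_force: 30.0
```

```bash
python3 - <<'E'
from h import *
togo(.457,.1885,.0885,np.radians(89))
E
```

```text
t 10.12 pos [0.4799 0.004  0.3142] rot [3.141 0.    1.554] op 0.0663 | go [ 0.1841 -0.0261  0.0666] rv [0.001 0.    0.   ]
```

Request:
send_path --segments '[[[0.034, -0.005, 0], [0, 0, 0]], [[0.037, -0.005, 0], [0, 0, 0]], [[0.037, -0.005, 0], [0, 0, 0]], [[0.037, -0.005, 0], [0, 0, 0]], [[0.025, -0.004, 0.01], [0, 0, 0]], [[0.014, -0.002, 0.02], [0, 0, 0]], [[0, 0, 0.015], [0, 0, 0]], [[0, 0, 0], [0, 0, 0]]]'

```text
time: 10.78
tool_pos: [0.4566, 0.1892, 0.2659]
tool_rot: [-3.136, 0.002, 1.549]
contact_force: [-0.0, -0.8, -1.3]
opening: 0.0664
grip_force: 30.0
```

Request:
send_path --segments '[[[0, 0, 0.005], [0, 0, 0]], [[0, 0, 0], [0, 0, 0]]]'

```text
time: 10.95
tool_pos: [0.4582, 0.1881, 0.2635]
tool_rot: [-3.141, 0.0, 1.548]
contact_force: [-0.3, 0.3, -1.8]
opening: 0.0666
grip_force: 30.0
```

```bash
python3 - <<'E'
from h import *
togo(.457,.1885,.0885,np.radians(89))
E
```

```text
t 10.95 pos [0.4582 0.1881 0.2635] rot [-3.141  0.     1.548] op 0.0666 | go [ 0.0004 -0.0012  0.016 ] rv [-0.     0.    -0.006]
```

Request:
send_path --segments '[[[0, -0.001, 0.007], [0, 0, -0.006]], [[0, 0, 0.004], [0, 0, 0]], [[0, 0, 0.002], [0, 0, 0]], [[0, 0, 0.001], [0, 0, 0]], [[0, 0, 0], [0, 0, 0]]]'

```text
time: 11.37
tool_pos: [0.4571, 0.1883, 0.2496]
tool_rot: [-3.142, 0.0, 1.555]
contact_force: [-0.5, -0.2, -0.8]
opening: 0.0665
grip_force: 30.0
```

Request:
send_path --segments '[[[0, 0, 0.001], [0, 0, 0]], [[0, 0, 0], [0, 0, 0]]]'

```text
time: 11.53
tool_pos: [0.4571, 0.1885, 0.2488]
tool_rot: [3.141, -0.0, 1.556]
contact_force: [-0.1, -0.3, -2.2]
opening: 0.0662
grip_force: 30.0
```

Request:
send_path --segments '[[[0, 0, 0.001], [0, 0, 0]], [[0, 0, 0], [0, 0, 0]]]'

```text
time: 11.7
tool_pos: [0.4571, 0.1885, 0.2487]
tool_rot: [3.141, -0.0, 1.556]
contact_force: [-2.6, -1.4, 7.0]
opening: 0.0668
grip_force: 30.0
```

Contact (+7 N): release and back off to look.

Request:
send_path --segments '[[[0, 0, 0], [0, 0, 0]], [[0, 0, 0], [0, 0, 0]], [[0, 0, 0], [0, 0, 0]], [[0, 0, 0], [0, 0, 0]]]' --aperture 0.092 --quiet true

```text
ok
```

Request:
send_path --segments '[[[0, 0, -0.02], [0, 0, 0]], [[0, 0, -0.04], [0, 0, 0]], [[0, 0, -0.04], [0, 0, 0]], [[0, 0, -0.04], [0, 0, 0]], [[0, 0, -0.03], [0, 0, 0]], [[0, 0, 0], [0, 0, 0]], [[0, 0, 0], [0, 0, 0]]]'

```text
time: 12.62
tool_pos: [0.4571, 0.1886, 0.4193]
tool_rot: [3.138, -0.001, 1.556]
contact_force: [0.2, -0.3, 0.3]
opening: 0.0919
grip_force: 0.0
```

```bash
python3 - <<'E'
from h import *
c=shot("wrist","wrist5")
hsv=cv2.cvtColor(c["image"],cv2.COLOR_RGB2HSV)
cv2.imwrite("pics/w5.png",np.vstack([c["image"][:300,:,::-1],shot("scene","scene2")["image"][230:410,:,::-1]]))
E
```

```text
(no output)
```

View pics/w5.png

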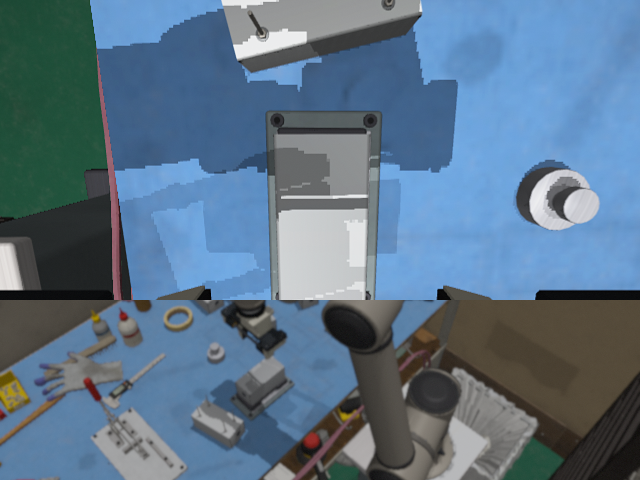

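Box sits squarely on the riser: columns 275–369, its far end at row ~133 and the riser edge at ~128.

```bash
python3 - <<'E'
from h import *
c=load("wrist5"); g=cv2.cvtColor(c["image"],cv2.COLOR_RGB2GRAY).astype(int)
print(g[108:145,320].tolist()); print(g[165,262:290].tolist(), g[165,355:385].tolist())
for v in(128,130,133,134,136): print(v,ray(c,(322,v),.108),ray(c,(322,v),.044))
print(ray(c,[(275,165),(369,165),(275,280),(369,280)],.108).tolist())
togo(.461,-.190,.24,np.radians(87.5))
s=robot.observe(); print(s['qpos'])
E
```

```text
[94, 94, 85, 67, 82, 89, 93, 93, 94, 94, 94, 94, 95, 94, 95, 95, 94, 95, 96, 80, 34, 42, 47, 52, 49, 70, 122, 146, 143, 143, 143, 144, 143, 143, 143, 143, 144]
[71, 71, 71, 72, 70, 56, 60, 66, 70, 69, 70, 68, 72, 89, 96, 102, 103, 103, 105, 104, 104, 104, 105, 105, 105, 104, 104, 104] [145, 144, 144, 145, 144, 144, 145, 145, 145, 146, 146, 138, 123, 109, 106, 85, 88, 90, 89, 89, 90, 90, 89, 78, 64, 138, 161, 161, 160, 162]
128 [[0.45956218 0.26196957]] [[0.45966426 0.26285239]]
130 [[0.45954142 0.26067266]] [[0.45963893 0.26127018]]
133 [[0.45951018 0.25872143]] [[0.45960082 0.25888969]]
134 [[0.45949974 0.25806944]] [[0.45958809 0.25809428]]
136 [[0.45947883 0.25676311]] [[0.45956257 0.25650056]]
[[0.4268229773776724, 0.23795685539145653], [0.49155310170615996, 0.23696186549456774], [0.42301741556134487, 0.15419137665975807], [0.49267970608156275, 0.15301892056564897]]
t 12.72 pos [0.4567 0.1885 0.4166] rot [-3.140e+00  1.000e-03  1.556e+00] op 0.0918 | go [-0.3783  0.01    0.0178] rv [-0.002  0.001  0.029]
[ 2.36130051e-01  2.76141676e-01  1.58511786e+00 -1.22187357e-04
  1.28232400e+00  2.51119118e-01]
```

Request:
send_path --segments '[[[-0.04, 0.001, 0], [0, 0, 0]], [[-0.04, 0.001, 0], [0, 0, 0]], [[-0.04, 0.001, 0], [0, 0, 0]], [[-0.04, 0.001, 0], [0, 0, 0]], [[-0.04, 0.001, 0], [0, 0, 0]], [[-0.04, 0.001, 0], [0, 0, 0]], [[-0.04, 0.001, 0], [0, 0, 0]], [[-0.04, 0.001, 0], [0, 0, 0]]]' --quiet true

```text
ok
```

Request:
send_path --segments '[[[-0.038, 0.001, 0.009], [0, 0, 0.015]], [[-0.02, 0.001, 0.009], [0, 0, 0.014]], [[0, 0, 0], [0, 0, 0]], [[0, 0, 0], [0, 0, 0]], [[0, 0, 0], [0, 0, 0]]]'

```text
time: 13.8
tool_pos: [0.461, -0.189, 0.3987]
tool_rot: [-3.139, -0.002, 1.527]
contact_force: [-0.2, 0.3, 0.5]
opening: 0.0918
grip_force: 0.0
```

```bash
python3 - <<'E'
from h import *
c=shot("wrist","wrist6"); im=c["image"]
hsv=cv2.cvtColor(im,cv2.COLOR_RGB2HSV); cv2.imwrite("pics/w6.png",im[:300,:,::-1])
togo(.461,-.190,.024,np.radians(87.5))
m=(hsv[...,1]<75)&(hsv[...,2]>110); m[290:]=0
k=blob(c,m,(320,200)); print(len(k),rectw(c,k,.018),k.min(0),k.max(0))
E
```

```text
t 13.85 pos [ 0.4611 -0.1886  0.3992] rot [-3.140e+00 -1.000e-03  1.528e+00] op 0.092 | go [-1.600e-03  2.000e-04  2.162e-01] rv [-0.001 -0.001  0.001]
377 (array([ 0.46137775, -0.19065749]), (111.9, 59.8), -2.42) [289 153] [358 278]
```

View pics/w6.png

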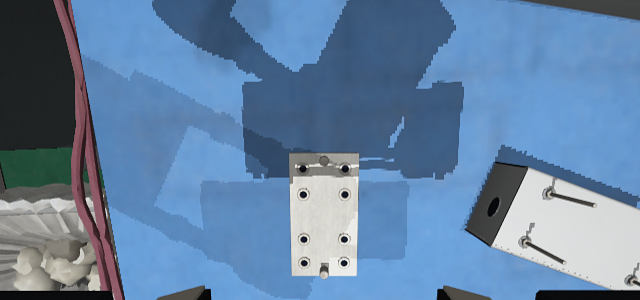

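Jig is at columns 289–358, rows 153–276, aligned with the tool. I'll descend and grip it.

Request:
send_path --segments '[[[-0.001, 0, 0.035], [0, 0, 0]], [[0, 0, 0.04], [0, 0, 0]], [[0, 0, 0.04], [0, 0, 0]], [[0, 0, 0.04], [0, 0, 0]], [[0, 0, 0.035], [0, 0, 0]], [[0, 0, 0.02], [0, 0, 0]], [[0, 0, 0.008], [0, 0, 0]], [[0, 0, 0], [0, 0, 0]]]' --aperture 0.092

```text
time: 14.52
tool_pos: [0.4609, -0.1894, 0.1805]
tool_rot: [-3.139, -0.001, 1.529]
contact_force: [-0.9, -0.3, -1.0]
opening: 0.0921
grip_force: 0.0
```

Request:
send_path --segments '[[[0, 0, 0], [0, 0, 0]]]'

```text
time: 14.6
tool_pos: [0.4616, -0.1901, 0.1826]
tool_rot: [3.141, 0.001, 1.528]
contact_force: [-0.0, -0.3, 0.6]
opening: 0.0919
grip_force: 0.0
```

```bash
python3 - <<'E'
from h import *
togo(.461,-.190,.022,np.radians(87.5))
E
```

```text
t 14.6 pos [ 0.4616 -0.1901  0.1826] rot [3.141e+00 1.000e-03 1.528e+00] op 0.0919 | go [ 0.0001 -0.0007  0.0016] rv [0.001 0.001 0.001]
```

Request:
send_path --segments '[[[0, 0, 0], [0, 0, 0]], [[0, 0, 0], [0, 0, 0]], [[0, 0, 0], [0, 0, 0]], [[0, 0, 0], [0, 0, 0]], [[0, 0, 0], [0, 0, 0]], [[0, 0, 0], [0, 0, 0]], [[0, 0, 0], [0, 0, 0]]]' --aperture 0.05 --grip_force 40

```text
time: 15.18
tool_pos: [0.4609, -0.1907, 0.1821]
tool_rot: [-3.141, 0.0, 1.527]
contact_force: [-2.0, 0.6, 6.2]
opening: 0.0593
grip_force: 40.0
```

Request:
send_path --segments '[[[0, 0, -0.02], [0, 0, 0]], [[0, 0, -0.04], [0, 0, 0]], [[0, 0, -0.04], [0, 0, -0.014]], [[0, 0, -0.04], [0, 0, -0.013]], [[0.02, 0, -0.025], [0, 0, 0]], [[0.04, 0, 0], [0, 0, 0]], [[0.04, 0, 0], [0, 0, 0]], [[0.04, 0, 0], [0, 0, 0]]]' --quiet true

```text
ok
```

Request:
send_path --segments '[[[0.04, 0, 0], [0, 0, 0]], [[0.04, 0, 0], [0, 0, 0]], [[0.04, 0, 0], [0, 0, 0]], [[0.04, 0, 0], [0, 0, 0]], [[0.04, 0, 0], [0, 0, 0]], [[0.03, 0, 0], [0, 0, 0]], [[0, 0, 0], [0, 0, 0]]]'

```text
time: 16.43
tool_pos: [0.4666, 0.184, 0.3461]
tool_rot: [-3.141, -0.002, 1.558]
contact_force: [-1.2, -0.5, -2.0]
opening: 0.0598
grip_force: 40.0
```

```bash
python3 - <<'E'
from h import *
togo(.457,.1885,.1315,1.555)
E
```

```text
t 16.43 pos [0.4666 0.184  0.3461] rot [-3.141e+00 -2.000e-03  1.558e+00] op 0.0598 | go [ 0.0043 -0.0096  0.0556] rv [-0.001 -0.002  0.003]
```

Request:
send_path --segments '[[[0.003, -0.006, 0.01], [0, 0, 0.002]], [[0.001, -0.004, 0.015], [0, 0, 0]], [[0, 0, 0.013], [0, 0, 0]], [[0, 0, 0.008], [0, 0, 0]], [[0, 0, 0], [0, 0, 0]], [[0, 0, 0], [0, 0, 0]]]'

```text
time: 16.93
tool_pos: [0.4575, 0.1833, 0.3004]
tool_rot: [-3.141, 0.0, 1.551]
contact_force: [0.1, -0.8, -3.4]
opening: 0.0596
grip_force: 40.0
```

```bash
python3 - <<'E'
from h import *
togo(.457,.1885,.1315,1.555)
E
```

```text
t 16.93 pos [0.4575 0.1833 0.3004] rot [-3.141  0.     1.551] op 0.0596 | go [ 0.0052 -0.0006  0.0099] rv [-0.001  0.    -0.004]
```

Request:
send_path --segments '[[[0.005, -0.0005, 0.004], [0, 0, -0.004]], [[0, 0, 0.003], [0, 0, 0]], [[0, 0, 0.001], [0, 0, 0]], [[0, 0, 0], [0, 0, 0]], [[0, 0, 0], [0, 0, 0]]]'

```text
time: 17.35
tool_pos: [0.457, 0.1885, 0.2928]
tool_rot: [3.141, 0.0, 1.556]
contact_force: [-0.2, 0.1, -2.9]
opening: 0.0594
grip_force: 40.0
```

Request:
send_path --segments '[[[0, 0, 0.001], [0, 0, 0]], [[0, 0, 0], [0, 0, 0]]]'

```text
time: 17.52
tool_pos: [0.457, 0.1885, 0.2917]
tool_rot: [3.141, 0.0, 1.556]
contact_force: [-0.2, -0.1, -3.6]
opening: 0.0601
grip_force: 40.0
```

Request:
send_path --segments '[[[0, 0, 0.001], [0, 0, 0]], [[0, 0, 0], [0, 0, 0]]]'

```text
time: 17.68
tool_pos: [0.457, 0.1885, 0.2908]
tool_rot: [3.141, -0.0, 1.556]
contact_force: [-0.0, -0.4, -3.1]
opening: 0.0596
grip_force: 40.0
```

Request:
send_path --segments '[[[0, 0, 0.001], [0, 0, 0]], [[0, 0, 0], [0, 0, 0]]]'

```text
time: 17.85
tool_pos: [0.457, 0.1885, 0.2907]
tool_rot: [3.141, -0.0, 1.556]
contact_force: [-2.4, -0.4, 6.6]
opening: 0.0593
grip_force: 40.0
```

Request:
send_path --segments '[[[0, 0, 0.0005], [0, 0, 0]], [[0, 0, 0], [0, 0, 0]]]'

```text
time: 18.02
tool_pos: [0.4569, 0.1885, 0.2907]
tool_rot: [3.141, -0.0, 1.556]
contact_force: [-4.2, -1.8, 11.6]
opening: 0.0597
grip_force: 40.0
```

Request:
send_path --segments '[[[0, 0, 0], [0, 0, 0]], [[0, 0, 0], [0, 0, 0]], [[0, 0, 0], [0, 0, 0]], [[0, 0, 0], [0, 0, 0]]]' --aperture 0.085 --quiet true

```text
ok
```

Request:
send_path --segments '[[[0, 0, -0.02], [0, 0, 0]], [[0, 0, -0.04], [0, 0, 0]], [[0, 0, -0.04], [0, 0, 0]], [[0, 0, -0.04], [0, 0, 0]], [[0, 0, 0], [0, 0, 0]], [[0, 0, 0], [0, 0, 0]], [[0, 0, 0], [0, 0, 0]]]'

```text
time: 18.93
tool_pos: [0.4567, 0.1885, 0.4284]
tool_rot: [-3.141, 0.0, 1.556]
contact_force: [-1.3, -0.3, -0.1]
opening: 0.0851
grip_force: 0.0
```

```bash
python3 - <<'E'
from h import *
c=shot("wrist","wrist7")
cv2.imwrite("pics/w7.png",c["image"][:300,:,::-1])
E
```

```text
(no output)
```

View pics/w7.png

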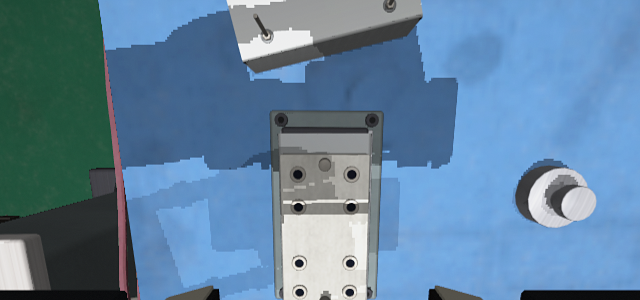

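Jig lies squarely on the box: far edge row ~153, pins at about (324,165) and (325,297). The weight's knob top is at (576,203).

```bash
python3 - <<'E'
from h import *
c=load("wrist7"); P=ray(c,[(324,165),(325,296)],.141); print(P.tolist(),P.mean(0), ray(c,(322,153),.126))
hsv=cv2.cvtColor(c["image"],cv2.COLOR_RGB2HSV)
m=(hsv[...,1]<75); m[290:]=0; k=blob(c,m,(555,200)); print(k.min(0),k.max(0))
print(ray(c,(576,203),.061))
a=load("scene1");b=load("side1")
for q,uv in((a,(216,283)),(b,(168,240))):
    hsv=cv2.cvtColor(q["image"],cv2.COLOR_RGB2HSV); k=blob(q,hsv[...,1]<75,uv)
    print(k.min(0),k.max(0)); t=k[:,1].min(); 
    g=q["image"][k[:,1].min()-2:k[:,1].max()+3,k[:,0].min()-2:k[:,0].max()+3,::-1]
    (cx,r)=(k[k[:,1]<t+6][:,0].min()+k[k[:,1]<t+6][:,0].max())/2,0
    print(cx,t,'top-ish ray',ray(q,(cx,t+5),.06))
togo(.668,.198,.12,None)
E
```

```text
[[0.4586402339298627, 0.23868040443223715], [0.45801412947741293, 0.15000248574176278]] [0.45832718 0.19434145] [[0.45743129 0.24544922]]
[516 166] [595 227]
[[0.67019331 0.19828327]]
[207 272] [224 292]
215.5 272 top-ish ray [[0.66294307 0.19800769]]
[159 235] [181 262]
167.5 235 top-ish ray [[0.66533646 0.20107299]]
t 18.98 pos [0.4567 0.1885 0.4278] rot [-3.139e+00  1.000e-03  1.556e+00] op 0.0849 | go [0.0128 0.2116 0.1482] rv [-0.003  0.001 -0.   ]
```

Request:
send_path --segments '[[[0.002, 0.035, 0], [0, 0, 0]], [[0.002, 0.035, 0], [0, 0, 0]], [[0.002, 0.035, 0], [0, 0, 0]], [[0.002, 0.035, 0], [0, 0, 0]], [[0.002, 0.035, 0], [0, 0, 0]], [[0, 0.035, 0.01], [0, 0, 0]], [[0, 0, 0.02], [0, 0, 0]], [[0, 0, 0], [0, 0, 0]]]' --aperture 0.085

```text
time: 19.65
tool_pos: [0.6683, 0.1949, 0.3906]
tool_rot: [-3.13, 0.002, 1.555]
contact_force: [-1.5, 0.0, -2.2]
opening: 0.0848
grip_force: 0.0
```

Request:
send_path --segments '[[[0, 0, 0], [0, 0, 0]]]'

```text
time: 19.73
tool_pos: [0.6669, 0.1953, 0.3954]
tool_rot: [-3.134, 0.001, 1.556]
contact_force: [-0.8, 0.3, -0.4]
opening: 0.0849
grip_force: 0.0
```

```bash
python3 - <<'E'
from h import *
c=shot("wrist","wrist8"); g=cv2.cvtColor(c["image"],cv2.COLOR_RGB2GRAY); cv2.imwrite("pics/w8.png",c["image"][:300,:,::-1])
togo(.668,.1985,.053)
hsv=cv2.cvtColor(c["image"],cv2.COLOR_RGB2HSV); m=hsv[...,1]<75; m[290:]=0; k=blob(c,m,(320,220)); print(k.min(0),k.max(0),(k.min(0)+k.max(0))/2)
E
```

```text
t 19.78 pos [0.6666 0.1955 0.3979] rot [-3.138e+00  1.000e-03  1.556e+00] op 0.0853 | go [0.0031 0.002  0.1859] rv [-0.004  0.001 -0.   ]
[301 179] [365 246] [333.  212.5]
```

View pics/w8.png

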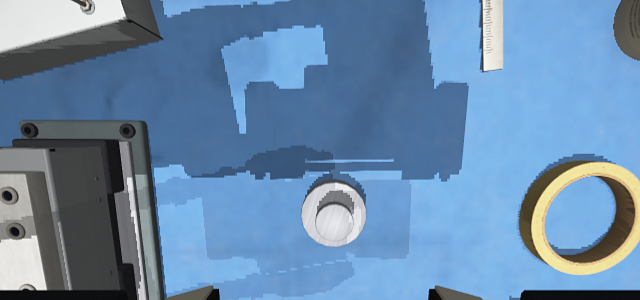

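Weight under the gripper: body circle centre (333,213), knob (334,224).

```bash
python3 - <<'E'
from h import *
c=load("wrist8"); print(ray(c,(333.5,213.5),.028),ray(c,(334.5,224),.06))
P=ray(c,(333.5,213.5),.028)[0]; togo(P[0]-.001,P[1],.053)
E
```

```text
[[0.67382324 0.19889698]] [[0.6740496  0.19670692]]
t 19.78 pos [0.6666 0.1955 0.3979] rot [-3.138e+00  1.000e-03  1.556e+00] op 0.0853 | go [0.0036 0.0069 0.1858] rv [-0.004  0.001 -0.   ]
```

Request:
send_path --segments '[[[0.0025, 0.0035, 0.03], [0, 0, 0]], [[0, 0, 0.04], [0, 0, 0]], [[0, 0, 0.04], [0, 0, 0]], [[0, 0, 0.035], [0, 0, 0]], [[0, 0, 0.025], [0, 0, 0]], [[0, 0, 0.014], [0, 0, 0]], [[0, 0, 0], [0, 0, 0]], [[0, 0, 0], [0, 0, 0]]]'

```text
time: 20.45
tool_pos: [0.6703, 0.1982, 0.2166]
tool_rot: [3.141, -0.0, 1.556]
contact_force: [0.5, 0.1, 1.8]
opening: 0.0849
grip_force: 0.0
```

```bash
python3 - <<'E'
from h import *
togo(.67,.198,.053)
E
```

```text
t 20.45 pos [0.6703 0.1982 0.2166] rot [ 3.141 -0.     1.556] op 0.0849 | go [-0.0002 -0.0003  0.0046] rv [ 0.001 -0.    -0.   ]
```

Request:
send_path --segments '[[[0, 0, 0], [0, 0, 0]], [[0, 0, 0], [0, 0, 0]], [[0, 0, 0], [0, 0, 0]], [[0, 0, 0], [0, 0, 0]], [[0, 0, 0], [0, 0, 0]], [[0, 0, 0], [0, 0, 0]], [[0, 0, 0], [0, 0, 0]], [[0, 0, 0], [0, 0, 0]]]' --aperture 0.02 --grip_force 40

```text
time: 21.12
tool_pos: [0.6706, 0.1978, 0.2151]
tool_rot: [-3.141, 0.0, 1.556]
contact_force: [0.8, -0.4, 0.1]
opening: 0.0363
grip_force: 0.0
```

Request:
send_path --segments '[[[0, 0, 0], [0, 0, 0]], [[0, 0, 0], [0, 0, 0]], [[0, 0, 0], [0, 0, 0]]]'

```text
time: 21.37
tool_pos: [0.671, 0.1978, 0.2154]
tool_rot: [3.14, -0.0, 1.556]
contact_force: [2.6, -0.1, 0.3]
opening: 0.0283
grip_force: 40.0
```

Request:
send_path --segments '[[[0, 0, -0.015], [0, 0, 0]], [[0, 0, -0.035], [0, 0, 0]], [[0, 0, -0.04], [0, 0, 0]], [[0, 0, -0.04], [0, 0, 0]], [[0, 0, -0.03], [0, 0, 0]], [[0, 0, 0], [0, 0, 0]], [[0, 0, 0], [0, 0, 0]]]'

```text
time: 21.95
tool_pos: [0.6704, 0.1979, 0.3761]
tool_rot: [3.14, -0.0, 1.556]
contact_force: [-0.3, -1.3, -5.0]
opening: 0.0279
grip_force: 40.0
```

```bash
python3 - <<'E'
from h import *
togo(.457,.1892,.182,1.555)
c=shot("wrist","wrist9"); s=shot("scene","scene3"); p=proj(s,[.671,.198,.2])[0].astype(int); print(p)
r=s["image"][p[1]-75:p[1]+75,max(p[0]-100,0):p[0]+100,::-1]
cv2.imwrite("pics/w9.png",np.hstack([cv2.resize(c["image"][100:340,120:560,::-1],(440,240)),cv2.resize(r,(320,240))]))
E
```

```text
t 21.95 pos [0.6704 0.1979 0.3761] rot [ 3.14  -0.     1.556] op 0.0279 | go [-0.0119 -0.2133  0.0347] rv [ 0.002 -0.     0.001]
[207 247]
```

View pics/w9.png

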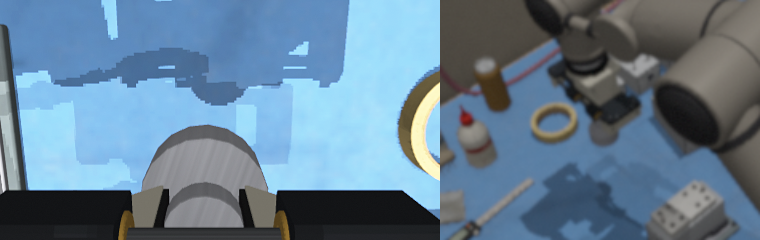

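```bash
python3 - <<'E'
from h import *
c=load("wrist9")
for d in(-.01,-.005,0,.005,.01): print(d,proj(c,[[.6704,.1979+d+.015,.221],[.6704,.1979+d+.028,.189],[.6704,.1979+d+.028,.161]]).round().tolist())
g=cv2.cvtColor(c["image"],cv2.COLOR_RGB2GRAY); print(g[215:330:2,325].tolist())
E
```

```text
-0.01 [[320.0, 323.0], [319.0, 261.0], [320.0, 244.0]]
-0.005 [[319.0, 310.0], [319.0, 249.0], [320.0, 234.0]]
0 [[319.0, 296.0], [319.0, 238.0], [319.0, 224.0]]
0.005 [[319.0, 283.0], [319.0, 226.0], [319.0, 213.0]]
0.01 [[318.0, 269.0], [319.0, 214.0], [319.0, 203.0]]
[184, 183, 184, 183, 187, 86, 93, 94, 94, 94, 93, 98, 143, 153, 152, 151, 152, 152, 155, 155, 155, 156, 155, 153, 151, 149, 147, 146, 144, 143, 145, 146, 149, 140, 87, 88, 90, 91, 90, 93, 98, 139, 139, 139, 140, 143, 145, 145, 143, 144, 141, 140, 141, 140, 140, 142, 93, 42]
```

Weight hangs upright and centred in the fingers (edge rows match prediction). Carry it over the stack.

Request:
send_path --segments '[[[-0.002, -0.02, -0.015], [0, 0, 0]], [[-0.002, -0.035, 0], [0, 0, 0]], [[-0.002, -0.038, 0], [0, 0, 0]], [[-0.002, -0.038, 0], [0, 0, 0]], [[-0.002, -0.038, 0], [0, 0, 0]], [[-0.001, -0.03, 0], [0, 0, 0]], [[0, -0.014, 0], [0, 0, 0]], [[0, 0, 0], [0, 0, 0]]]'

```text
time: 22.72
tool_pos: [0.454, 0.1901, 0.388]
tool_rot: [-3.134, 0.002, 1.557]
contact_force: [0.0, 0.2, -4.6]
opening: 0.0286
grip_force: 40.0
```

Request:
send_path --segments '[[[0, 0, 0], [0, 0, 0]], [[0, 0, 0], [0, 0, 0]]]'

```text
time: 22.88
tool_pos: [0.4581, 0.19, 0.3891]
tool_rot: [-3.14, 0.001, 1.556]
contact_force: [0.6, 0.1, -3.8]
opening: 0.0283
grip_force: 40.0
```

```bash
python3 - <<'E'
from h import *
togo(.457,.1892,.182,1.555)
E
```

```text
t 22.88 pos [0.4581 0.19   0.3891] rot [-3.140e+00  1.000e-03  1.556e+00] op 0.0283 | go [-0.0008 -0.001   0.0481] rv [-0.001  0.001  0.001]
```

Request:
send_path --segments '[[[-0.0005, -0.001, 0.01], [0, 0, 0]], [[0, 0, 0.015], [0, 0, 0]], [[0, 0, 0.012], [0, 0, 0]], [[0, 0, 0.006], [0, 0, 0]], [[0, 0, 0.002], [0, 0, 0]], [[0, 0, 0], [0, 0, 0]], [[0, 0, 0], [0, 0, 0]]]'

```text
time: 23.47
tool_pos: [0.457, 0.1895, 0.3454]
tool_rot: [3.141, -0.0, 1.556]
contact_force: [-0.1, -0.5, -3.9]
opening: 0.0282
grip_force: 40.0
```

Request:
send_path --segments '[[[0, 0, 0.0015], [0, 0, 0]], [[0, 0, 0], [0, 0, 0]]]'

```text
time: 23.63
tool_pos: [0.4566, 0.1896, 0.344]
tool_rot: [3.141, -0.0, 1.556]
contact_force: [-0.2, -0.5, -4.7]
opening: 0.0284
grip_force: 40.0
```

Request:
send_path --segments '[[[0, 0, 0.001], [0, 0, 0]], [[0, 0, 0], [0, 0, 0]]]'

```text
time: 23.8
tool_pos: [0.4565, 0.1895, 0.3428]
tool_rot: [3.141, 0.0, 1.556]
contact_force: [-0.3, -0.8, -4.4]
opening: 0.0283
grip_force: 40.0
```

Request:
send_path --segments '[[[0, 0, 0.001], [0, 0, 0]], [[0, 0, 0], [0, 0, 0]]]'

```text
time: 23.97
tool_pos: [0.4565, 0.1896, 0.3419]
tool_rot: [3.141, -0.0, 1.556]
contact_force: [0.1, 0.0, -2.6]
opening: 0.0287
grip_force: 40.0
```

Request:
send_path --segments '[[[0, 0, 0.001], [0, 0, 0]], [[0, 0, 0], [0, 0, 0]]]'

```text
time: 24.13
tool_pos: [0.4566, 0.1896, 0.3417]
tool_rot: [3.14, -0.0, 1.556]
contact_force: [-0.4, -0.6, 4.8]
opening: 0.028
grip_force: 40.0
```

Request:
send_path --segments '[[[0, 0, 0.0005], [0, 0, 0]], [[0, 0, 0], [0, 0, 0]]]'

```text
time: 24.3
tool_pos: [0.4566, 0.1896, 0.3417]
tool_rot: [3.139, -0.0, 1.556]
contact_force: [-1.9, -1.6, 7.2]
opening: 0.0282
grip_force: 40.0
```

Seated. Open, back off upward and inspect.

Request:
send_path --segments '[[[0, 0, 0], [0, 0, 0]], [[0, 0, 0], [0, 0, 0]], [[0, 0, 0], [0, 0, 0]], [[0, 0, 0], [0, 0, 0]], [[0, 0, 0], [0, 0, 0]]]' --aperture 0.075 --quiet true

```text
ok
```

Request:
send_path --segments '[[[0, 0, -0.015], [0, 0, 0]], [[0, 0, -0.03], [0, 0, 0]], [[0, 0, -0.04], [0, 0, 0]], [[0, 0, -0.04], [0, 0, 0]], [[0, 0, -0.03], [0, 0, 0]], [[0, 0, 0], [0, 0, 0]], [[0, 0, 0], [0, 0, 0]]]'

```text
time: 25.3
tool_pos: [0.4564, 0.1896, 0.4967]
tool_rot: [3.138, -0.001, 1.556]
contact_force: [0.3, 0.5, 0.4]
opening: 0.0747
grip_force: 0.0
```

```bash
python3 - <<'E'
from h import *
c=shot("wrist","wrist10"); s=shot("scene","scene4"); d=shot("side","side4")
cv2.imwrite("pics/w10.png",np.vstack([c["image"][:300,:,::-1],np.hstack([cv2.resize(q["image"][v:v+140,u:u+160,::-1],(320,280)) for q,u,v in((s,180,240),(d,80,200))])]))
E
```

```text
(no output)
```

View pics/w10.png

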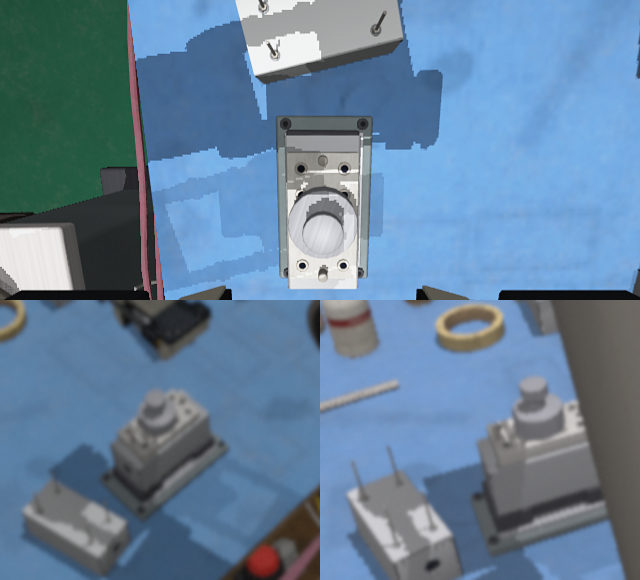

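The full stack stands upright: pins at (323,160)/(323,271), weight body centred at (322,223) between them.

```bash
python3 - <<'E'
from h import *
c=load("wrist10"); P=ray(c,[(323,160),(323,271)],.141).mean(0); W=ray(c,(322.5,223.5),.154)[0]; S=ray(c,[(285,125),(363,125),(286,273),(362,273)],.019).mean(0)
print(P,W,S,robot.observe()['time'])
if np.abs(P-W).max()<.005: print(robot.hand_in())
E
```

```text
[0.45859515 0.19296892] [0.45811904 0.19067176] [0.46003464 0.1858562 ] 25.45
the job is handed in; nothing more can be done
None
```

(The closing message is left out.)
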